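# Sort the cleaned gate hardware by metal

### The job

Sort the cleaned gate hardware by metal: the brass knob and the brass finial go into the blue tray, the steel pull and the steel levelling foot into the red tray, and the copper cap into the green tray. Stand each piece upright, flat on the floor of a bay, with no more than one piece in a bay. Leave the small jar and the sanding block standing where they are.

Things in the scene. Friction and masses are not known exactly. Their poses are not given: they have to be found in the camera images.
- brass_knob: brass (yellow metal) door knob standing on its round 46 mm rose plate, 57 mm tall; thin neck, then a barrel-shaped head of 42 mm diameter, its straight side from 32 to 48 mm above the underside; 0.2 to 0.33 kg. Origin: centre of its underside, z up. Round about z: yaw does not matter.
- brass_finial: brass (yellow metal) spire finial, 78 mm tall, on a round 42 mm foot 12 mm thick; its shank is a straight cylinder of 28 mm diameter from 26 to 54 mm above the underside, pointed above that; 0.16 to 0.26 kg. Origin: centre of its underside, z up. Round about z: yaw does not matter.
- steel_pull: bright steel drawer pull standing on its base plate: plate 50 mm along x by 26 mm along y and 5 mm thick, two 10 mm posts at x = +-19 mm, and on top a straight bar 50 mm long along x, 14 mm wide along y, from 44 to 58 mm above the underside (58 mm tall overall); about 0.14 to 0.24 kg. Pinch the bar across its y. Origin: centre of its underside, z up.
- steel_foot: bright steel levelling foot of a machine or table: black rubber-edged round pad of 44 mm diameter 12 mm thick, steel cone and 26 mm nut over it up to 29 mm, then an upright stud of 14 mm diameter from 29 to 65 mm above the underside; 0.12 to 0.21 kg. Origin: centre of its underside, z up. Round about z: yaw does not matter.
- copper_cap: copper (reddish metal) post cap, a domed cylinder 57 mm tall with a 44 mm flange 6 mm thick at its foot; straight side of 37 mm diameter from 7 to 45 mm above the underside; 0.13 to 0.23 kg. Origin: centre of its underside, z up. Round about z: yaw does not matter.
- blue_tray: blue plastic parts tray, fixed to the table, 78 mm along its x by 152 mm along its y, walls and floor 4 mm thick, walls 15 mm high, open above. A wall across the middle makes two square bays, 70 x 70 mm inside, centred at y = +37 and y = -37 mm in the tray's frame; the bay floor is 4 mm above the table. Origin: centre of its underside, z up.
- red_tray: red plastic parts tray, fixed to the table, 78 mm along its x by 152 mm along its y, walls and floor 4 mm thick, walls 15 mm high, open above. A wall across the middle makes two square bays, 70 x 70 mm inside, centred at y = +37 and y = -37 mm in the tray's frame; the bay floor is 4 mm above the table. Origin: centre of its underside, z up.
- green_tray: green plastic parts tray, fixed to the table, 78 mm along its x by 152 mm along its y, walls and floor 4 mm thick, walls 15 mm high, open above. A wall across the middle makes two square bays, 70 x 70 mm inside, centred at y = +37 and y = -37 mm in the tray's frame; the bay floor is 4 mm above the table. Origin: centre of its underside, z up.
- jar: small amber glass jar with black cap, 40 mm diameter, 48 mm tall, standing loose among the hardware; not to be moved. Origin: centre of its underside, z up.
- sanding_block: small cork sanding block, 50 mm along x, 34 mm along y, 25 mm tall, lying loose among the hardware; not to be moved. Origin: centre of its underside, z up.
There are look-alikes about, which are no part of the job. Leave any turquoise look-alike of the brass_finial alone.

How it is judged:
By the outcome, as a careful person would: the job done as asked, in the order asked, and still so for the second after the job is handed in, with the robot touching nothing.
It also fails if it takes over 120 s, if anything falls off the work surface, if the arm or the gripper's body presses on something with over 40 N, if the wrist force passes 120 N, or if a joint passes its speed limit or range.

### The arm

A 6-joint arm with a two-finger parallel gripper is mounted at the origin on the work surface. World frame = base frame: x ahead of the robot, y to its left, z up, the work surface at z = 0. Lengths are in m, angles in rad, forces in N, time in s.
With the tool pointing down it reaches from about 0.35 to 0.975 m from the base axis. Payload 4.9 kg.
Tool frame: the origin (TCP) lies between the finger pads; the fingertips stand 14 mm ahead of it and the grasp point (between the pads) lies 5 mm behind it (manip.finger_overhang is the distance from the TCP to the fingertips, in m); z points along the fingers, y is the line along which they close (so a half turn about z gives the same grasp; the last joint's range is limited). The gripper opens to 85 mm and grips with 20 to 120 N. Pads are 22 mm wide; open, the fingers measure 114 mm over their backs; the gripper's body (76 mm by 85 mm) begins 54 mm behind the grasp point. The pads swing forward as they close: fully open they stand 13 mm farther back than shut.
Start: joints at [1.135, 0.053, 1.613, -0, 1.476, -0.119], TCP at [0.195, 0.594, 0.214] pointing down, gripper open.
Joint ranges: [-3.01, 3.01], [-1.01, 2.22], [0.06, 2.58], [-1.02, 4.17], [0.09, 2.62], [-3.14, 3.14]. Speed limits (rad/s): [2.57, 2.57, 3.14, 3.14, 3.14, 3.14].

### API

Orientations are given as a unit quaternion [w, x, y, z].
In Python, from plant import manip, grab_frame gives the robot as it stands.
- The arm moves only by the tool servo_tool, never from a script. Its argument "deltas" is a list that holds one entry, the list of rows, each a list of 5 numbers: the opening in per cent of the stroke, from 0 (shut) to 100 (fully open), then the shift along the world's x, y, z in m, then the turn about the world's z in degrees. A call has exactly 8 rows; each row shifts and turns the commanded pose from where the row before left it; what a row does not reach is not made up. A row lasts 1/10 s, in which the tool goes at most 50 mm and 8.59 degrees, less where a joint would pass 70% of its speed; a pose out of reach is approached as far as the arm can. A call is refused whole if a number of a shift passes 0.05 or a number of a turn 8.59, either way. A call with a gripper value outside its range is refused whole. The fingers move at their own pace and stop on an object; the grip force is fixed at half the most. Time passes only in rows, so rows that do not move let the fingers close, or fill a call up. It gives the time, the measured TCP pose, the force, the opening and the grip force at its end, in the units of the state.
- manip.state(): the state, without advancing time (a new reading comes with each control period).
- grab_frame(name): name is "scene" or "top"; returns a dict with "pixels" (420x560x3 uint8, red, green, blue), "z_map" (420x560 float32, m along the optical axis (not along the pixel's ray), 0 where there is no reading), "fx", "fy", "cx", "cy" (pixels), "rvec" (rotation vector, rad) and "tvec" (3), from world to camera coordinates, as OpenCV has them. Camera axes: x right, y down, z forward; pixel columns grow to the right and rows downward; lengths in m; the calibration is good to about 2 mm. A picture is of the moment at which its call begins.
- manip.job_done(): hands the job in; it is judged then, once.
The state is a dict: "time": time; "joint_pos": joint angles; "joint_vel": joint speeds; "joint_efforts": joint torques, N m; "tool_pos": TCP position; "tool_rot": TCP orientation; "contact_force": force on the tool from outside, world axes, zero at the start; "ft_torque": the same for the moment, N m; "gripper_width": opening from 0.0 (shut) to 1.0 (fully open); "grasp_force": force on a finger pad.
Only numpy, scipy, OpenCV 4.12 (cv2) and the standard library are available. Lean on these libraries where they do the work, as an engineer would, in place of code of your own. Each camera call takes 0.05 s, during which the arm holds its last target. There are 200 camera calls.

## Working session

There is one attempt and no reset: what is moved stays moved. The work goes in short steps, Python scripts to look and compute and a tool call to move; the robot and the scene stay as the last step left them, time stands still between calls to the robot, and variables do not carry over. Pictures are saved under pics/ and viewed, at most 14 in all, crops included, and the job is handed in when it is done.

Besides the shell and the picture viewer there is one more tool, called after "Request:" as name(argument=value, ...) on one line, values as JSON. servo_tool: Moves the arm, as the interface text tells. Its arguments: {"type":"object","properties":{"deltas":{"type":"array"}},"required":["deltas"]}

```bash
mkdir -p pics; ls
cat > h.py <<'E'
import numpy as np, cv2, pickle
def cam(f):
    R=cv2.Rodrigues(np.array(f["rvec"],float))[0]; return R,np.array(f["tvec"],float).ravel()
def px2w(f,u,v,d=None):
    R,t=cam(f); d=f["z_map"][int(v),int(u)] if d is None else d
    p=np.array([(u-f["cx"])/f["fx"]*d,(v-f["cy"])/f["fy"]*d,d]); return R.T@(p-t)
def cloud(f):
    R,t=cam(f); d=f["z_map"]; v,u=np.mgrid[:420,:560]
    P=np.stack([(u-f["cx"])/f["fx"]*d,(v-f["cy"])/f["fy"]*d,d],-1); W=(P-t)@R; W[d<=0]=np.nan; return W
E
python3 - <<'E'
from plant import manip, grab_frame
import cv2,pickle
for n in("scene","top"):
    f=grab_frame(n); pickle.dump(f,open(n+".pkl","wb")); cv2.imwrite(f"pics/{n}0.png",cv2.resize(f["pixels"][:,:,::-1],(800,600),interpolation=cv2.INTER_CUBIC))
    print(n,f["fx"],f["cx"],f["cy"],f["rvec"],f["tvec"])
print(manip.state(), manip.finger_overhang)
E
```

```text
pics
scene 403.80175550732736 282.49853013174317 204.05741757048082 [ 0.90032735  2.4741753  -1.12540858] [ 0.39073205 -0.20236182  1.07513974]
top 468.69152691088647 283.31941359578923 211.42678801763228 [ 2.13255966 -2.1594883   0.11736369] [0.01067032 0.51243067 1.09248437]
{'time': 0.1, 'joint_pos': array([ 1.13503049e+00,  5.33222234e-02,  1.61416451e+00,  1.17480197e-05,
        1.47599468e+00, -1.19032314e-01]), 'joint_vel': array([ 0.00034713, -0.00070736, -0.0039784 , -0.00252793,  0.00090432,
       -0.00103413]), 'joint_efforts': array([ 3.04148052e-04, -3.94899952e+01, -3.71365142e+01, -1.63020295e-04,
        3.91631547e-03,  5.49244277e-06]), 'tool_pos': array([0.19442667, 0.59336068, 0.21296186]), 'tool_rot': array([-2.64246614e-04,  1.57706104e-01,  9.87485642e-01, -9.06675202e-04]), 'contact_force': array([ 0.27577128,  0.64554888, -0.12300227]), 'ft_torque': array([-0.03432276, -0.06935159, -0.05096886]), 'grasp_force': 0.0, 'gripper_width': 1.0034690124516785} 0.014
```

View pics/top0.png

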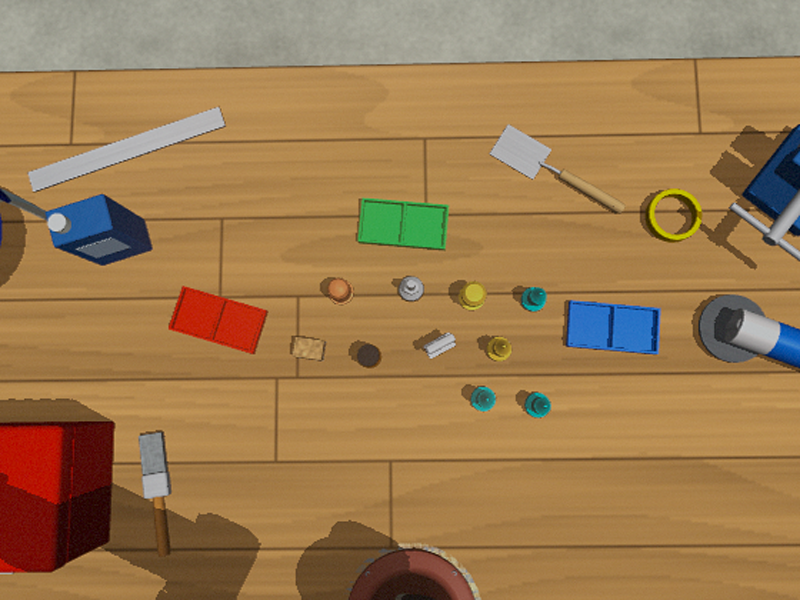

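View pics/scene0.png

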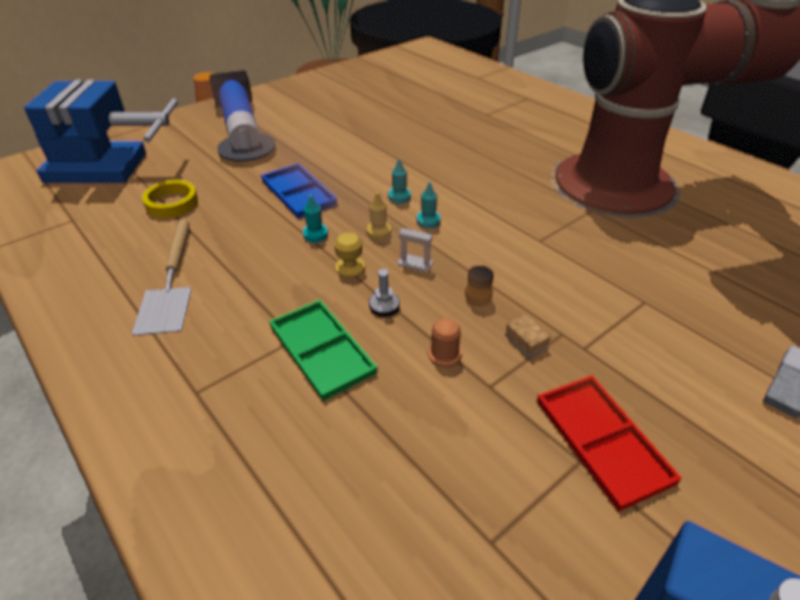

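The top view shows (800x600 pixels) copper cap (340,290), steel foot (411,288), brass knob (473,295), steel pull (440,345) and brass finial (499,347). Three turquoise look-alikes stand at (534,298), (483,398) and (538,404). The jar is at (369,355) and the cork block at (308,348). The trays are green (403,224), red (218,320) and blue (613,327). The brass finial is the yellow one at (499,347).

Run:
```python
from h import *
from scipy import ndimage
f=pickle.load(open("top.pkl","rb")); g=pickle.load(open("scene.pkl","rb"))
im=f["pixels"][170:310,100:480,::-1]; cv2.imwrite("pics/crop1.png",cv2.resize(im,(800,295),interpolation=cv2.INTER_CUBIC))
s=.7
B={"cap":(340,290),"foot":(411,288),"knob":(473,295),"pull":(440,345),"finial":(499,347),"t1":(534,298),"t2":(483,398),"t3":(538,404),"jar":(369,355),"block":(308,348)}
Wt,Ws=cloud(f),cloud(g)
for n,(u,v) in B.items():
    p=px2w(f,u*s,v*s)
    o=[]
    for W in(Wt,Ws):
        m=(np.hypot(W[...,0]-p[0],W[...,1]-p[1])<.035)&(W[...,2]>.008)&(W[...,2]<.12)
        q=W[m]; 
        if len(q)<5: o.append(len(q)); continue
        zt=np.percentile(q[:,2],97); tp=q[q[:,2]>zt-.012]
        o+= [len(q),np.round(q[:,:2].min(0),3),np.round(q[:,:2].max(0),3),"ztop",round(zt,3),"topc",np.round((tp[:,:2].max(0)+tp[:,:2].min(0))/2,3)]
        if n in("pull","block"): o.append(cv2.minAreaRect((tp[:,:2]*1000).astype(np.float32)))
    print(n,*o)
hsv=cv2.cvtColor(f["pixels"],cv2.COLOR_RGB2HSV)
for n,(u,v) in {"green":(403,224),"red":(218,320),"blue":(613,327)}.items():
    for W,F in((Wt,f),(Ws,g)):
        px=F["pixels"].astype(int); k={"red":0,"green":1,"blue":2}[n]
        oth=np.max(np.delete(px,k,2),2); p=px2w(f,u*s,v*s)
        m=(px[...,k]>oth*1.6+20)&(np.hypot(W[...,0]-p[0],W[...,1]-p[1])<.11)&(W[...,2]<.05)
        q=W[m]; print(n,len(q),np.percentile(q[:,2],[5,50,95]).round(4),cv2.minAreaRect((q[:,:2]*1000).astype(np.float32)))
print("redbox",px2w(f,35*s,500*s),px2w(f,85*s,450*s))
```

```text
cap 240 [0.503 0.094] [0.555 0.133] ztop 0.06 topc [0.536 0.116] 566 [0.523 0.096] [0.557 0.136] ztop 0.058 topc [0.539 0.118]
foot 250 [ 0.518 -0.027] [0.561 0.015] ztop 0.067 topc [ 0.539 -0.006] 400 [ 0.518 -0.025] [0.562 0.016] ztop 0.066 topc [ 0.541 -0.005]
knob 265 [ 0.503 -0.13 ] [ 0.543 -0.088] ztop 0.06 topc [ 0.524 -0.11 ] 426 [ 0.506 -0.125] [ 0.546 -0.088] ztop 0.059 topc [ 0.527 -0.107]
pull 150 [ 0.421 -0.076] [ 0.467 -0.03 ] ztop 0.062 topc [ 0.442 -0.053] ((441.5408020019531, -53.47784423828125), (13.705757141113281, 49.353233337402344), 27.647714614868164) 308 [ 0.427 -0.076] [ 0.459 -0.029] ztop 0.06 topc [ 0.443 -0.053] ((442.6034240722656, -52.715023040771484), (16.062301635742188, 49.86766815185547), 28.884017944335938)
finial 236 [ 0.414 -0.172] [ 0.453 -0.134] ztop 0.077 topc [ 0.434 -0.154] 360 [ 0.415 -0.173] [ 0.456 -0.131] ztop 0.073 topc [ 0.437 -0.152]
t1 243 [ 0.498 -0.233] [ 0.538 -0.195] ztop 0.075 topc [ 0.519 -0.214] 365 [ 0.499 -0.233] [ 0.54  -0.194] ztop 0.073 topc [ 0.52  -0.211]
t2 236 [ 0.331 -0.144] [ 0.369 -0.105] ztop 0.075 topc [ 0.351 -0.
[... 849 characters left out ...]
7070312, 6.148033142089844), (153.8826141357422, 77.77204895019531), 84.45699310302734)
red 2006 [0.002  0.006  0.0174] ((491.2136535644531, 329.6536560058594), (161.7421112060547, 79.14167785644531), 73.03697204589844)
red 4610 [0.0037 0.006  0.0168] ((482.8255615234375, 322.42718505859375), (164.19680786132812, 92.41047668457031), 73.16136932373047)
blue 456 [0.0021 0.0083 0.0177] ((467.9254455566406, -346.47784423828125), (150.6143035888672, 77.62068939208984), 84.07123565673828)
blue 595 [0.004  0.0059 0.017 ] ((472.62957763671875, -347.08673095703125), (154.10931396484375, 73.07378387451172), 84.29446411132812)
redbox [0.21743526 0.52921755 0.1818028 ] [0.27980757 0.49907855 0.10490906]
```

View pics/crop1.png

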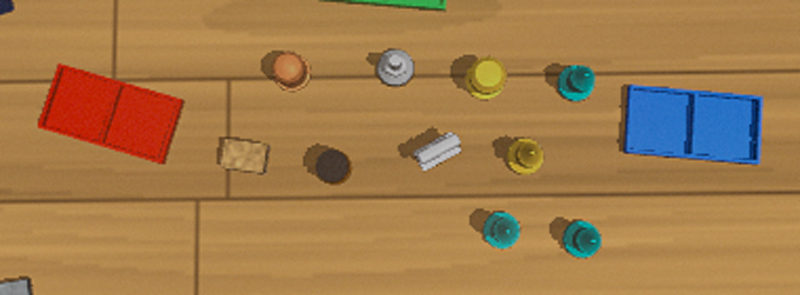

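Crop confirms it: the yellow spire at crop (525,155) is the brass finial; the three teal ones at (577,82), (501,230) and (582,240) are look-alikes. The tray corners come next.

Run:
```python
from h import *
f=pickle.load(open("top.pkl","rb")); g=pickle.load(open("scene.pkl","rb"))
def onz(F,u,v,z):
    R,t=cam(F); c=-R.T@t; d=R.T@np.array([(u*.7-F["cx"])/F["fx"],(v*.7-F["cy"])/F["fy"],1]); return (c+d*(z-c[2])/d[2])[:2]
T={"red":([(183,287),(168,332),(252,353),(267,308)],[(538,402),(592,378),(678,478),(625,506)]),
"blue":([(567,300),(566,347),(658,354),(660,307)],[(262,180),(298,165),(336,203),(302,216)]),
"green":([(362,198),(358,242),(445,250),(448,205)],[(271,320),(320,302),(376,367),(325,397)])}
for n,(a,b) in T.items():
    for F,c in((f,a),(g,b)):
        q=np.array([onz(F,u,v,.015) for u,v in c]); print(n,q.mean(0).round(4),cv2.minAreaRect((q*1000).astype(np.float32)))
R,t=cam(f); print("tcp px", [(lambda p:(p[:2]/p[2]*f["fx"]+[f["cx"],f["cy"]])/.7)(R@np.array(p)+t) for p in([.194,.593,.2],[.194,.593,.35])])
W=cloud(f); m=(W[...,2]>.1)&(W[...,1]>.35); q=W[m]; print("tall left:",q.min(0),q.max(0))
```

```text
red [0.4885 0.3257] ((488.30596923828125, 325.4067687988281), (153.88818359375, 80.9046859741211), 75.24092102050781)
red [0.4922 0.3286] ((489.88568115234375, 329.1688232421875), (146.0353240966797, 80.5406494140625), 76.44732666015625)
blue [ 0.4677 -0.3463] ((467.6430358886719, -345.93560791015625), (156.88327026367188, 79.96615600585938), 84.83231353759766)
blue [ 0.4727 -0.336 ] ((469.70599365234375, -338.1953125), (158.1980438232422, 80.02283477783203), 86.71067810058594)
green [0.652  0.0058] ((651.6337890625, 5.643165588378906), (151.712158203125, 79.85051727294922), 84.24867248535156)
green [0.6535 0.0078] ((652.8616333007812, 8.392066955566406), (157.36199951171875, 74.62284088134766), 83.55110168457031)
tcp px [array([-18.88893732, 519.92022844]), array([-102.11334192,  544.95999527])]
tall left: [0.11431774 0.44535187 0.10000627] [0.69928763 0.65895089 0.1981574 ]
```

Request:
servo_tool(deltas=[[[75,0,0,0.04,0],[75,0,0,0.04,0],[75,0.02,-0.044,0,0],[75,0.02,-0.044,0,0],[75,0.02,-0.044,0,0],[75,0.02,-0.044,0,0],[75,0.02,-0.044,0,0],[75,0.02,-0.044,0,0]]])

```text
time: 0.9
tool_pos: [0.3148, 0.328, 0.2936]
tool_rot: [-0.0, 0.157, 0.988, -0.0]
contact_force: [0.9, -0.2, -0.2]
gripper_width: 0.752
grasp_force: 0.0
```

Request:
servo_tool(deltas=[[[75,0.021,-0.044,-0.005,0],[75,0.021,-0.044,-0.005,0],[75,0.021,-0.044,-0.01,0],[75,0.021,-0.044,-0.01,0],[75,0.021,-0.044,-0.01,0],[75,0.021,-0.044,-0.01,0],[75,0.021,-0.044,-0.01,0],[75,0.021,-0.044,-0.01,0]]])

```text
time: 1.7
tool_pos: [0.4829, -0.0242, 0.2234]
tool_rot: [-0.0, 0.158, 0.987, 0.0]
contact_force: [0.4, 0.2, 1.1]
gripper_width: 0.748
grasp_force: 0.0
```

Request:
servo_tool(deltas=[[[75,0.021,-0.042,0,0],[75,0.021,-0.042,0,0],[75,0,0,-0.04,0],[75,0,0,-0.04,0],[75,0,0,-0.04,0],[75,0,0,-0.03,0],[75,0,0,-0.02,0],[75,0,0,-0.018,0]]])

```text
time: 2.5
tool_pos: [0.5234, -0.1057, 0.0338]
tool_rot: [-0.001, 0.158, 0.987, 0.0]
contact_force: [-0.9, 0.1, 0.5]
gripper_width: 0.75
grasp_force: 0.0
```

Run:
```python
from plant import manip, grab_frame
import cv2
f=grab_frame("scene"); cv2.imwrite("pics/s1.png",cv2.resize(f["pixels"][60:260,130:400,::-1],(800,592),interpolation=cv2.INTER_CUBIC)); s=manip.state(); print(s["tool_pos"],s["contact_force"])
```

```text
[ 0.52135845 -0.10501577  0.0309372 ] [-3.32422343  0.35382171 -1.41909717]
```

View pics/s1.png

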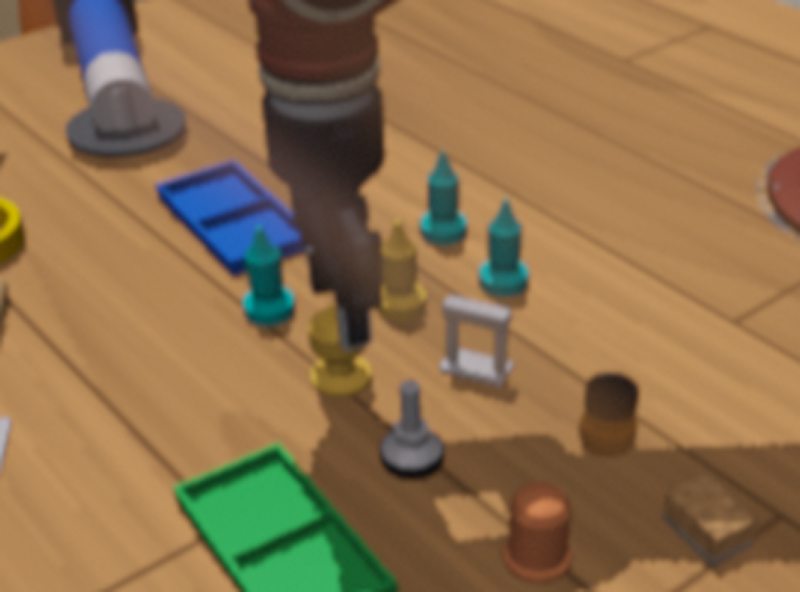

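The picture shows the fingers straddling the knob's head: near finger at about (355,310), knob at (335,340). I'll close on it.

Request:
servo_tool(deltas=[[[0,0,0,0,0],[0,0,0,0,0],[0,0,0,0,0],[0,0,0,0,0],[0,0,0,0,0],[0,0,0,0,0],[0,0,0,0,0],[0,0,0,0,0]]])

```text
time: 3.35
tool_pos: [0.529, -0.1066, 0.0406]
tool_rot: [0.005, 0.158, 0.987, 0.0]
contact_force: [3.0, 1.3, 7.7]
gripper_width: 0.001
grasp_force: 4.2
```

Run:
```python
from plant import manip, grab_frame
import cv2, numpy as np
f=grab_frame("scene"); g=grab_frame("top")
a=cv2.resize(f["pixels"][100:220,190:300,::-1],(400,436),interpolation=cv2.INTER_CUBIC)
b=cv2.resize(g["pixels"][160:280,290:400,::-1],(400,436),interpolation=cv2.INTER_CUBIC)
cv2.imwrite("pics/s2.png",np.hstack([a,b])); s=manip.state(); print(s["tool_pos"],s["contact_force"],s["gripper_width"],s["grasp_force"])
```

```text
[ 0.52900095 -0.10658558  0.04051905] [2.05867596 2.54178087 8.33255789] 0.001807307635474858 4.184727748373689
```

View pics/s2.png

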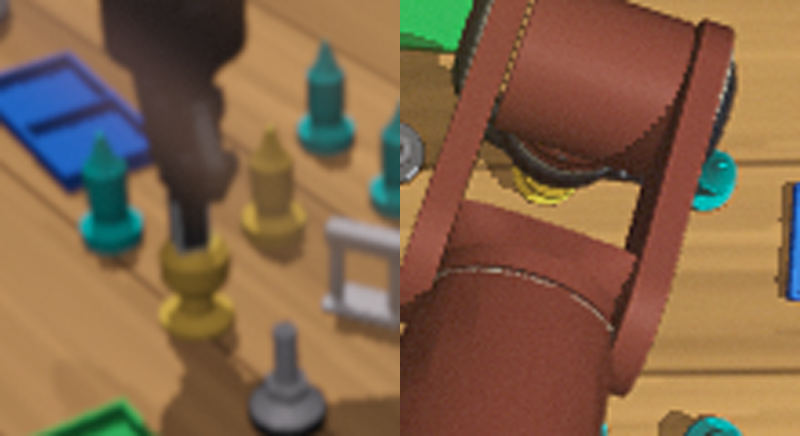

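The left view shows shut fingers ending at the knob's top (190,245), so they slid over the head. I'll check the heights with depth.

Run:
```python
from h import *
from plant import grab_frame
f=grab_frame("scene"); s=110/400
for (u,v) in[(190,200),(190,225),(190,240),(180,240),(205,240),(170,255),(220,250),(195,265),(195,280),(195,320),(165,320),(228,318)]:
    p=px2w(f,190+u*s,100+v*s); print((u,v),p.round(4),f["pixels"][int(100+v*s),int(190+u*s)])
```

```text
(190, 200) [ 0.5487 -0.0723  0.1179] [46 35 29]
(190, 225) [ 0.5368 -0.0928  0.0854] [34 27 27]
(190, 240) [ 0.5375 -0.0931  0.0753] [27 24 25]
(180, 240) [ 0.539  -0.1011  0.0716] [69 69 70]
(205, 240) [ 0.5282 -0.0921  0.0715] [57 48 37]
(170, 255) [ 0.5401 -0.1115  0.0558] [128  99  40]
(220, 250) [ 0.5157 -0.0963  0.0563] [160 128  53]
(195, 265) [ 0.5344 -0.0949  0.0554] [144 113  46]
(195, 280) [ 0.5362 -0.0936  0.0463] [105  80  33]
(195, 320) [ 0.5334 -0.1017  0.0104] [137 107  44]
(165, 320) [ 0.5457 -0.1153  0.0084] [178 146  62]
(228, 318) [ 0.515  -0.0938  0.0072] [131 102  42]
```

Run:
```python
from h import *
from plant import manip
g=pickle.load(open("scene.pkl","rb")); R,t=cam(g); c=-R.T@t
for u,v in((355,345),(340,345)):
    U,V=130+u*.3375,60+v*.3375
    d=R.T@np.array([(U-g["cx"])/g["fx"],(V-g["cy"])/g["fy"],1])
    print([(c+d*(z-c[2])/d[2]).round(3) for z in(.02,.03,.04,.05,.06)])
s=manip.state(); print({k:np.round(v,3) for k,v in s.items()})
```

```text
[array([ 0.506, -0.116,  0.02 ]), array([ 0.513, -0.105,  0.03 ]), array([ 0.521, -0.094,  0.04 ]), array([ 0.528, -0.083,  0.05 ]), array([ 0.535, -0.072,  0.06 ])]
[array([ 0.514, -0.123,  0.02 ]), array([ 0.522, -0.112,  0.03 ]), array([ 0.529, -0.101,  0.04 ]), array([ 0.536, -0.089,  0.05 ]), array([ 0.543, -0.078,  0.06 ])]
{'time': np.float64(3.5), 'joint_pos': array([-0.338,  0.019,  1.955,  0.002,  1.158, -1.593]), 'joint_vel': array([ 0.001,  0.   , -0.002,  0.001, -0.   , -0.   ]), 'joint_efforts': array([-1.4510e+00, -2.8484e+01, -2.6810e+01, -7.3600e-01,  5.7400e-01,
        3.0000e-03]), 'tool_pos': array([ 0.529, -0.107,  0.041]), 'tool_rot': array([0.005, 0.158, 0.987, 0.   ]), 'contact_force': array([3.037, 1.91 , 8.631]), 'ft_torque': array([ 0.348, -0.482,  0.021]), 'grasp_force': np.float64(4.184), 'gripper_width': np.float64(-0.001)}
```

Request:
servo_tool(deltas=[[[0,0,0,0.03,0],[0,0,0,0.03,0],[75,0,0,0,0],[75,0,0,0,0],[75,0,0,0,0],[75,0,0,0,0],[75,0,0,0,0],[75,0,0,0,0]]])

```text
time: 4.3
tool_pos: [0.5242, -0.106, 0.0953]
tool_rot: [-0.001, 0.158, 0.987, 0.0]
contact_force: [0.0, 0.1, 1.1]
gripper_width: 0.752
grasp_force: 0.0
```

Run:
```python
from h import *
from plant import manip, grab_frame
f=grab_frame("scene"); pickle.dump(f,open("s3.pkl","wb")); s=manip.state(); print(s["tool_pos"],s["contact_force"],s["gripper_width"])
cv2.imwrite("pics/s3.png",cv2.resize(f["pixels"][70:220,180:320,::-1],(560,600),interpolation=cv2.INTER_CUBIC))
W=cloud(f); p=s["tool_pos"]; m=(np.hypot(W[...,0]-p[0],W[...,1]-p[1])<.06)&(W[...,2]>.064)&(W[...,2]<.13)
q=W[m]; 
for z in np.arange(.064,.13,.006):
    k=q[abs(q[:,2]-z-.003)<.003]; print(round(z,3),len(k),k[:,:2].min(0).round(3) if len(k) else "",k[:,:2].max(0).round(3) if len(k) else "")
k=cloud(f); m=(np.hypot(k[...,0]-p[0],k[...,1]-p[1])<.045)&(k[...,2]>.03)&(k[...,2]<.06); q=k[m]; print("knob",q.min(0),q.max(0))
```

```text
[ 0.52433512 -0.1059961   0.09545608] [-0.58250177 -0.45253434  0.42889796] 0.7512833734679598
0.064 0  
0.07 0  
0.076 0  
0.082 0  
0.088 0  
0.094 0  
0.1 0  
0.106 0  
0.112 0  
0.118 30 [ 0.511 -0.14 ] [ 0.546 -0.067]
0.124 33 [ 0.51  -0.146] [ 0.546 -0.061]
knob [ 0.50851762 -0.12574572  0.03014422] [ 0.54812786 -0.08719435  0.05967824]
```

View pics/s3.png

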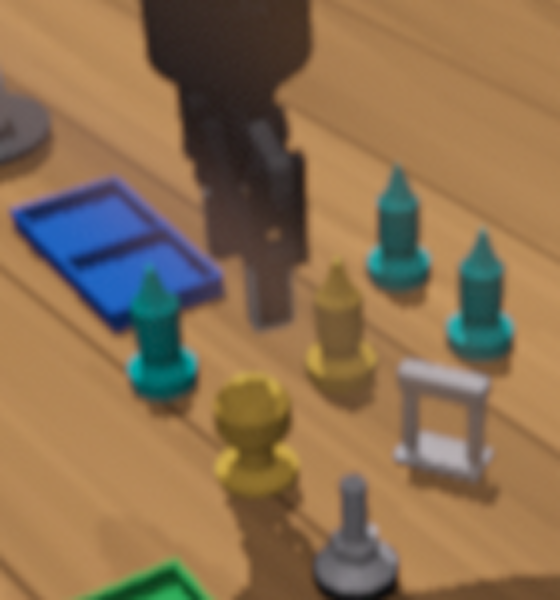

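The picture shows the knob upright at (252,410) and the open fingers above it, with tips at (270,325). Depth puts the tips 23 mm above the reported TCP, so the real fingers end about 28 mm higher than stated. All grasps have to go lower by that much.

Request:
servo_tool(deltas=[[[75,0.002,0,-0.03,0],[75,0,0,-0.03,0],[75,0,0,-0.02,0],[75,0,0,-0.01,0],[75,0,0,0,0],[0,0,0,0,0],[0,0,0,0,0],[0,0,0,0,0]]])

```text
time: 5.15
tool_pos: [0.5284, -0.1069, 0.0082]
tool_rot: [0.002, 0.158, 0.987, -0.001]
contact_force: [0.7, -1.0, 4.2]
gripper_width: 0.466
grasp_force: 61.0
```

Request:
servo_tool(deltas=[[[0,0,0,0,0],[0,0,0,0,0],[0,0,0,0,0],[0,0,0,0.01,0],[0,0,0,0.02,0],[0,0,0,0.03,0],[0,0,0,0.04,0],[0,0,0,0.03,0]]])

```text
time: 5.95
tool_pos: [0.5265, -0.1058, 0.138]
tool_rot: [0.0, 0.158, 0.987, 0.0]
contact_force: [1.2, -0.1, -2.2]
gripper_width: 0.467
grasp_force: 61.0
```

Request:
servo_tool(deltas=[[[0,-0.01,-0.046,0,0],[0,-0.01,-0.046,0,0],[0,-0.01,-0.046,0,0],[0,-0.01,-0.046,0,0],[0,-0.01,-0.046,0,0],[0,-0.01,-0.047,0,0],[0,0,0,-0.03,0],[0,0,0,-0.03,0]]])

```text
time: 6.75
tool_pos: [0.4665, -0.385, 0.0765]
tool_rot: [0.001, 0.159, 0.987, -0.0]
contact_force: [-0.1, 0.7, -2.7]
gripper_width: 0.462
grasp_force: 61.3
```

Run:
```python
from h import *
from plant import manip, grab_frame
f=grab_frame("scene"); s=manip.state(); print(s["tool_pos"],s["contact_force"],s["gripper_width"])
W=cloud(f);h=cv2.cvtColor(f["pixels"],cv2.COLOR_RGB2HSV); p=s["tool_pos"]
m=(np.hypot(W[...,0]-p[0],W[...,1]-p[1])<.05)&(h[...,0]>16)&(h[...,0]<34)&(h[...,1]>110)&(W[...,2]>.03); q=W[m]; print(len(q),q.min(0),q.max(0))
```

```text
[ 0.46326361 -0.38078505  0.06904116] [-3.22880829  2.57363702 -6.59874411] 0.46951059726348665
129 [ 0.44609997 -0.40089843  0.07339204] [ 0.49052412 -0.33638915  0.14247369]
```

Request:
servo_tool(deltas=[[[0,0,0.001,-0.03,0],[0,0,0,-0.02,0],[0,0,0,-0.01,0],[0,0,0,-0.005,0],[0,0,0,-0.002,0],[0,0,0,0,0],[0,0,0,0,0],[0,0,0,0,0]]])

```text
time: 7.6
tool_pos: [0.4674, -0.382, 0.0123]
tool_rot: [0.0, 0.157, 0.988, 0.0]
contact_force: [-4.7, 4.5, 7.3]
gripper_width: 0.465
grasp_force: 62.4
```

Request:
servo_tool(deltas=[[[68,0,0,0,0],[68,0,0,0,0],[68,0,0,0,0],[68,0,0,0.01,0],[68,0,0,0.03,0],[68,0,0,0.04,0],[65,0,0,0.04,0],[65,0,0,0.01,0]]])

```text
time: 8.4
tool_pos: [0.4691, -0.3846, 0.1463]
tool_rot: [0.004, 0.158, 0.987, -0.003]
contact_force: [0.1, -0.5, 1.8]
gripper_width: 0.646
grasp_force: 0.0
```

Request:
servo_tool(deltas=[[[65,-0.006,0.046,0,0],[65,-0.006,0.046,0,0],[65,-0.006,0.046,0,0],[65,-0.007,0.046,0,0],[65,-0.007,0.046,0,0],[65,0,0,-0.03,0],[65,0,0,-0.01,0],[65,0,0,0,0]]])

```text
time: 9.2
tool_pos: [0.4331, -0.1514, 0.097]
tool_rot: [-0.002, 0.158, 0.987, 0.001]
contact_force: [-0.8, 0.2, -1.0]
gripper_width: 0.653
grasp_force: 0.0
```

Run:
```python
from h import *
from plant import manip, grab_frame
f=grab_frame("scene"); pickle.dump(f,open("s4.pkl","wb")); s=manip.state(); print(s["tool_pos"],s["contact_force"],s["gripper_width"])
W=cloud(f)
for c,r,zl in(((.4665,-.383),.035,.02),((.436,-.153),.035,.012)):
    m=(np.hypot(W[...,0]-c[0],W[...,1]-c[1])<r)&(W[...,2]>zl)&(W[...,2]<.09); q=W[m]; print(len(q),q.min(0),q.max(0))
cv2.imwrite("pics/s4.png",cv2.resize(f["pixels"][80:200,160:320,::-1],(800,600),interpolation=cv2.INTER_CUBIC))
```

```text
[ 0.43409823 -0.1522716   0.09838683] [ 0.36555098 -0.35229859  0.42962191] 0.651494756630646
244 [ 0.44999462 -0.39478291  0.02019895] [ 0.49008026 -0.35849954  0.06402412]
332 [ 0.41427016 -0.17100227  0.01206109] [ 0.45581478 -0.13312265  0.07905364]
```

View pics/s4.png

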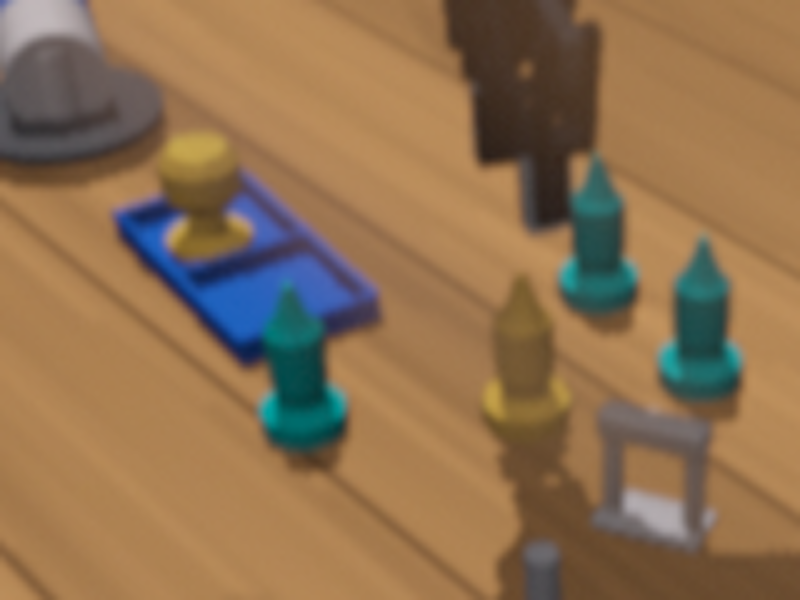

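Knob stands upright in the far blue bay (200,230). The finial at (523,350) is upright under the gripper, clear of the turquoise ones.

Request:
servo_tool(deltas=[[[65,0.001,0,-0.03,0],[65,0,0,-0.03,0],[65,0,0,-0.02,0],[65,0,0,-0.01,0],[65,0,0,0,0],[0,0,0,0,0],[0,0,0,0,0],[0,0,0,0,0]]])

```text
time: 10.05
tool_pos: [0.4373, -0.1533, 0.0111]
tool_rot: [0.002, 0.158, 0.987, -0.001]
contact_force: [-0.1, -1.7, 5.1]
gripper_width: 0.306
grasp_force: 59.4
```

Request:
servo_tool(deltas=[[[0,0,0,0,0],[0,0,0,0,0],[0,0,0,0,0],[0,0,0,0.01,0],[0,0,0,0.02,0],[0,0,0,0.03,0],[0,0,0,0.04,0],[0,0,0,0.03,0]]])

```text
time: 10.85
tool_pos: [0.4355, -0.1517, 0.1411]
tool_rot: [0.0, 0.158, 0.987, 0.0]
contact_force: [0.8, 0.2, -1.7]
gripper_width: 0.304
grasp_force: 59.3
```

Request:
servo_tool(deltas=[[[0,0.0095,-0.039,0,0],[0,0.0095,-0.039,0,0],[0,0.0095,-0.039,0,0],[0,0.0095,-0.04,0,0],[0,0,0,-0.02,0],[0,0,0,-0.03,0],[0,0,0,-0.03,0],[0,0,0,-0.02,0]]])

```text
time: 11.65
tool_pos: [0.472, -0.3075, 0.0362]
tool_rot: [-0.002, 0.158, 0.987, 0.001]
contact_force: [-0.2, 1.4, -3.1]
gripper_width: 0.307
grasp_force: 59.7
```

Request:
servo_tool(deltas=[[[0,0,0,-0.015,0],[0,0,0,-0.006,0],[0,0,0,-0.004,0],[0,0,0,-0.002,0],[0,0,0,0,0],[0,0,0,0,0],[0,0,0,0,0],[0,0,0,0,0]]])

```text
time: 12.45
tool_pos: [0.4745, -0.3096, 0.0152]
tool_rot: [0.0, 0.158, 0.988, -0.0]
contact_force: [-4.6, 3.1, 6.3]
gripper_width: 0.31
grasp_force: 60.8
```

Request:
servo_tool(deltas=[[[52,0,0,0,0],[52,0,0,0,0],[52,0,0,0,0],[52,0,0,0.01,0],[52,0,0,0.03,0],[52,0,0,0.04,0],[52,0,0,0.04,0],[52,0,0,0.01,0]]])

```text
time: 13.25
tool_pos: [0.4764, -0.3114, 0.1491]
tool_rot: [0.005, 0.158, 0.987, -0.003]
contact_force: [0.1, -0.7, 0.8]
gripper_width: 0.522
grasp_force: 0.0
```

Request:
servo_tool(deltas=[[[52,-0.0053,0.043,0,-7.3],[52,-0.0053,0.043,0,-7.3],[52,-0.0053,0.043,0,-7.3],[52,-0.0053,0.043,0,-7.3],[52,-0.0054,0.042,0,-7.3],[52,-0.0054,0.0425,0,-7.3],[52,0,0,-0.03,0],[52,0,0,-0.02,0]]])

```text
time: 14.05
tool_pos: [0.4413, -0.0512, 0.0913]
tool_rot: [0.0, 0.513, 0.858, 0.0]
contact_force: [0.3, -0.2, -0.6]
gripper_width: 0.517
grasp_force: 0.0
```

Run:
```python
from h import *
from plant import manip, grab_frame
f=grab_frame("scene"); pickle.dump(f,open("s5.pkl","wb")); s=manip.state(); print(s["tool_pos"],s["tool_rot"],s["contact_force"],s["gripper_width"])
W=cloud(f)
for c,r,zl,zh in(((.4735,-.309),.035,.02,.1),((.4425,-.053),.04,.05,.066)):
    m=(np.hypot(W[...,0]-c[0],W[...,1]-c[1])<r)&(W[...,2]>zl)&(W[...,2]<zh); q=W[m]; print(len(q),q.min(0),q.max(0),cv2.minAreaRect((q[:,:2]*1000).astype(np.float32)))
cv2.imwrite("pics/s5.png",cv2.resize(f["pixels"][80:200,160:320,::-1],(800,600),interpolation=cv2.INTER_CUBIC))
```

```text
[ 0.43870784 -0.05093629  0.0874521 ] [-3.11846398e-03  5.13896702e-01  8.57845986e-01 -8.47656714e-04] [-2.06961626 -0.21474979 -3.13512955] 0.5192666050016956
240 [ 0.45969432 -0.31979884  0.02005679] [ 0.49242777 -0.29258509  0.08300369] ((475.4510498046875, -301.42474365234375), (22.18397331237793, 32.6474609375), 55.60367965698242)
160 [ 0.42664068 -0.07374547  0.05011011] [ 0.45947228 -0.02918694  0.06205785] ((442.69903564453125, -52.43489074707031), (15.809209823608398, 49.39181137084961), 27.64990997314453)
```

View pics/s5.png

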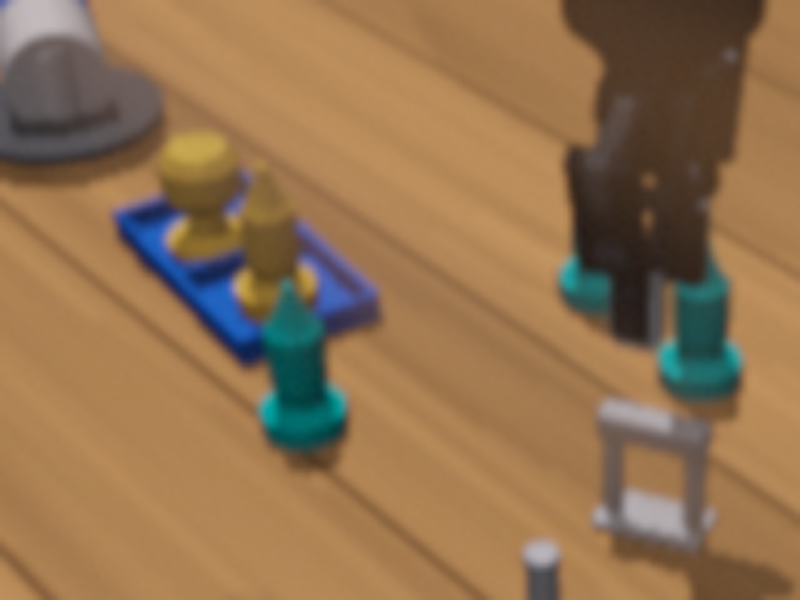

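The finial stands upright in the near blue bay (275,260) and the knob is still upright. Pull bar (655,425) is across the finger line.

Request:
servo_tool(deltas=[[[52,0,-0.001,-0.03,0],[52,0,0,-0.025,0],[52,0,0,-0.015,0],[52,0,0,-0.006,0],[52,0,0,0,0],[0,0,0,0,0],[0,0,0,0,0],[0,0,0,0,0]]])

```text
time: 14.9
tool_pos: [0.4427, -0.0541, 0.0175]
tool_rot: [0.001, 0.515, 0.857, 0.0]
contact_force: [-0.9, -0.6, 2.8]
gripper_width: 0.149
grasp_force: 58.7
```

Request:
servo_tool(deltas=[[[0,0,0,0,0],[0,0,0,0,0],[0,0,0,0,0],[0,0,0,0.01,0],[0,0,0,0.02,0],[0,0,0,0.03,0],[0,0,0,0.04,0],[0,0,0,0.03,0]]])

```text
time: 15.7
tool_pos: [0.4418, -0.0535, 0.1483]
tool_rot: [0.001, 0.515, 0.857, 0.0]
contact_force: [0.1, -0.8, -1.2]
gripper_width: 0.154
grasp_force: 58.8
```

Request:
servo_tool(deltas=[[[0,0.0064,0.046,0,5.2],[0,0.0064,0.046,0,5.2],[0,0.0064,0.046,0,5.2],[0,0.0064,0.046,0,5.2],[0,0.0064,0.046,0,5.2],[0,0.0064,0.046,0,5.2],[0,0.0064,0.047,0,5.2],[0,0.0064,0.047,0,5.2]]])

```text
time: 16.5
tool_pos: [0.4923, 0.3183, 0.1459]
tool_rot: [-0.0, 0.175, 0.985, -0.0]
contact_force: [1.1, 0.7, -2.0]
gripper_width: 0.15
grasp_force: 58.9
```

Request:
servo_tool(deltas=[[[0,0.0064,0.046,0,4.9],[0,0,0,-0.03,0],[0,0,0,-0.03,0],[0,0,0,-0.02,0],[0,0,0,0,0],[0,0,0,0,0],[0,0,0,0,0],[0,0,0,0,0]]])

```text
time: 17.3
tool_pos: [0.5005, 0.3629, 0.0683]
tool_rot: [0.001, 0.135, 0.991, 0.001]
contact_force: [-0.1, -0.8, -2.1]
gripper_width: 0.147
grasp_force: 59.2
```

Run:
```python
from h import *
from plant import manip, grab_frame
f=grab_frame("scene"); pickle.dump(f,open("s6.pkl","wb")); s=manip.state(); print(s["tool_pos"],s["tool_rot"],s["contact_force"],s["gripper_width"])
cv2.imwrite("pics/s6.png",cv2.resize(f["pixels"][180:370,280:500,::-1],(695,600),interpolation=cv2.INTER_CUBIC))
W=cloud(f); px=f["pixels"].astype(int); m=(px[...,0]>100)&(px[...,0]>2.2*px[...,1])&(px[...,0]>2.2*px[...,2])&(W[...,2]>.012)&(W[...,2]<.02)&(np.hypot(W[...,0]-.49,W[...,1]-.327)<.1); q=W[m]
print(len(q),cv2.minAreaRect((q[:,:2]*1000).astype(np.float32)))
```

```text
[0.50036916 0.36287229 0.06806292] [1.22438676e-03 1.34512560e-01 9.90910700e-01 9.25429500e-04] [ 0.1407137   0.19634077 -1.24239179] 0.15192161865096096
925 ((490.17913818359375, 325.8291015625), (152.96450805664062, 80.22991943359375), 72.9445571899414)
```

View pics/s6.png

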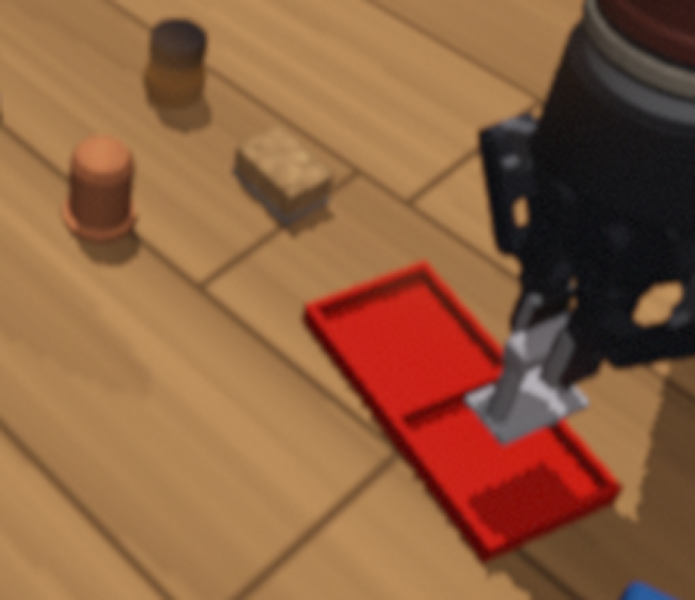

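The pull hangs upright at (525,380) over the far red bay, which is empty and lined up with it.

Request:
servo_tool(deltas=[[[0,0,-0.0015,-0.02,-1.5],[0,0,0,-0.015,0],[0,0,0,-0.006,0],[0,0,0,-0.004,0],[0,0,0,-0.002,0],[0,0,0,0,0],[0,0,0,0,0],[0,0,0,0,0]]])

```text
time: 18.15
tool_pos: [0.4995, 0.3612, 0.0216]
tool_rot: [-0.0, 0.147, 0.989, -0.0]
contact_force: [-5.4, -3.3, 9.5]
gripper_width: 0.15
grasp_force: 60.8
```

Request:
servo_tool(deltas=[[[42,0,0,0,0],[42,0,0,0,0],[42,0,0,0,0],[42,0,0,0.01,0],[42,0,0,0.03,0],[42,0,0,0.04,0],[42,0,0,0.04,0],[42,0,0,0.01,0]]])

```text
time: 18.95
tool_pos: [0.5023, 0.3626, 0.1563]
tool_rot: [0.004, 0.147, 0.989, 0.003]
contact_force: [0.3, -0.9, 0.7]
gripper_width: 0.419
grasp_force: 0.0
```

Request:
servo_tool(deltas=[[[50,0.005,-0.046,0,0],[50,0.005,-0.046,0,0],[50,0.005,-0.046,0,0],[50,0.005,-0.046,0,0],[50,0.005,-0.046,0,0],[50,0.005,-0.046,0,0],[50,0.005,-0.045,-0.02,0],[50,0.005,-0.045,-0.03,0]]])

```text
time: 19.75
tool_pos: [0.5404, -0.0038, 0.103]
tool_rot: [0.002, 0.148, 0.989, -0.0]
contact_force: [1.2, -0.2, -0.3]
gripper_width: 0.499
grasp_force: 0.0
```

Run:
```python
from h import *
from plant import manip, grab_frame
f=grab_frame("scene"); pickle.dump(f,open("s7.pkl","wb")); s=manip.state(); print(s["tool_pos"],s["tool_rot"],s["contact_force"],s["gripper_width"])
W=cloud(f)
for n,c,r,zl,zh in(("pull",(.4995,.361),.04,.05,.07),("pullbase",(.4995,.361),.033,.0085,.015),("foot",(.54,-.005),.03,.02,.07),("stud",(.54,-.005),.03,.04,.07)):
    m=(np.hypot(W[...,0]-c[0],W[...,1]-c[1])<r)&(W[...,2]>zl)&(W[...,2]<zh); q=W[m]; print(n,len(q),q.min(0),q.max(0),cv2.minAreaRect((q[:,:2]*1000).astype(np.float32)))
```

```text
[ 0.5368561  -0.00855249  0.09649907] [-0.0022506   0.14954639  0.98874974 -0.00218123] [-3.50308976 -5.00215898 -2.97458373] 0.5004609853850087
pull 379 [0.47557848 0.34784388 0.05126553] [0.52466694 0.3737907  0.06549132] ((499.6295166015625, 360.9208679199219), (14.536683082580566, 49.79906463623047), 72.5327377319336)
pullbase 377 [0.47314592 0.34195537 0.00850852] [0.52609758 0.39171127 0.01495678] ((502.4021301269531, 369.2369079589844), (43.250701904296875, 51.64113235473633), 70.59305572509766)
foot 218 [ 0.52798164 -0.01667476  0.02011318] [0.55500996 0.00788497 0.06832275] ((541.8710327148438, -3.2682228088378906), (21.21161460876465, 26.278488159179688), 57.138153076171875)
stud 96 [ 0.5343075  -0.01194994  0.04004425] [0.54724851 0.00116313 0.06832275] ((540.9027099609375, -5.265743255615234), (12.453800201416016, 12.424176216125488), 54.96017837524414)
```

Request:
servo_tool(deltas=[[[50,0,-0.001,-0.03,0],[50,0,0,-0.03,0],[50,0,0,-0.015,0],[50,0,0,-0.008,0],[50,0,0,0,0],[0,0,0,0,0],[0,0,0,0,0],[0,0,0,0,0]]])

```text
time: 20.6
tool_pos: [0.5398, -0.0025, 0.0197]
tool_rot: [0.001, 0.147, 0.989, 0.0]
contact_force: [0.2, -0.1, 2.1]
gripper_width: 0.139
grasp_force: 58.7
```

Request:
servo_tool(deltas=[[[0,0,0,0,0],[0,0,0,0,0],[0,0,0,0,0],[0,0,0,0.01,0],[0,0,0,0.02,0],[0,0,0,0.03,0],[0,0,0,0.04,0],[0,0,0,0.03,0]]])

```text
time: 21.4
tool_pos: [0.5388, -0.0025, 0.1504]
tool_rot: [0.0, 0.147, 0.989, -0.0]
contact_force: [-0.3, -0.0, -1.9]
gripper_width: 0.141
grasp_force: 58.5
```

Request:
servo_tool(deltas=[[[0,-0.0086,0.042,0,0],[0,-0.0086,0.042,0,0],[0,-0.0086,0.042,0,0],[0,-0.0086,0.042,0,0],[0,-0.0086,0.042,0,0],[0,-0.0086,0.042,0,0],[0,-0.0084,0.0405,0,0],[0,0,0,-0.03,0]]])

```text
time: 22.2
tool_pos: [0.4804, 0.2955, 0.123]
tool_rot: [0.004, 0.145, 0.989, 0.003]
contact_force: [1.4, -0.6, -2.1]
gripper_width: 0.141
grasp_force: 58.9
```

Request:
servo_tool(deltas=[[[0,0,0,-0.03,0],[0,0,0,-0.03,0],[0,0,0,-0.02,0],[0,0,0,-0.01,0],[0,0,0,-0.005,0],[0,0,0,-0.002,0],[0,0,0,0,0],[0,0,0,0,0]]])

```text
time: 23.0
tool_pos: [0.4794, 0.2902, 0.0239]
tool_rot: [0.0, 0.147, 0.989, 0.0]
contact_force: [-4.2, -2.3, 4.7]
gripper_width: 0.143
grasp_force: 59.5
```

Request:
servo_tool(deltas=[[[42,0,0,0,0],[42,0,0,0,0],[42,0,0,0,0],[42,0,0,0.01,0],[42,0,0,0.03,0],[42,0,0,0.04,0],[42,0,0,0.04,0],[75,0,0,0,0]]])

```text
time: 23.8
tool_pos: [0.4832, 0.2919, 0.1501]
tool_rot: [0.006, 0.147, 0.989, 0.004]
contact_force: [1.0, -0.2, 0.8]
gripper_width: 0.574
grasp_force: 0.0
```

Request:
servo_tool(deltas=[[[75,0.0147,-0.0435,0,0],[75,0.0147,-0.0435,0,0],[75,0.0147,-0.0435,0,0],[75,0.0147,-0.0435,0,0],[75,0,0,-0.03,0],[75,0,0,-0.02,0],[75,0,0,0,0],[75,0,0,0,0]]])

```text
time: 24.6
tool_pos: [0.5375, 0.116, 0.0916]
tool_rot: [-0.0, 0.147, 0.989, -0.0]
contact_force: [1.4, 0.6, 0.8]
gripper_width: 0.748
grasp_force: 0.0
```

Run:
```python
from h import *
from plant import manip, grab_frame
f=grab_frame("scene"); s=manip.state(); print(s["tool_pos"],s["contact_force"],s["gripper_width"])
W=cloud(f)
for n,c,r,zl,zh in(("foot",(.479,.290),.03,.02,.08),("stud",(.479,.29),.03,.045,.08),("cap",(.538,.116),.033,.012,.07)):
    m=(np.hypot(W[...,0]-c[0],W[...,1]-c[1])<r)&(W[...,2]>zl)&(W[...,2]<zh); q=W[m]; print(n,len(q),q.min(0),q.max(0))
cv2.imwrite("pics/s7.png",cv2.resize(f["pixels"][180:370,280:500,::-1],(695,600),interpolation=cv2.INTER_CUBIC))
```

```text
[0.53828955 0.11624047 0.09258583] [ 0.23248837 -0.59827651  0.67569354] 0.7499652634384721
foot 449 [0.46933164 0.27178654 0.02001142] [0.49854696 0.30847005 0.07230854]
stud 145 [0.47449818 0.28295837 0.04505912] [0.48800583 0.29660902 0.07230854]
cap 516 [0.52190355 0.09984586 0.0120323 ] [0.55547251 0.13434829 0.05931489]
```

View pics/s7.png

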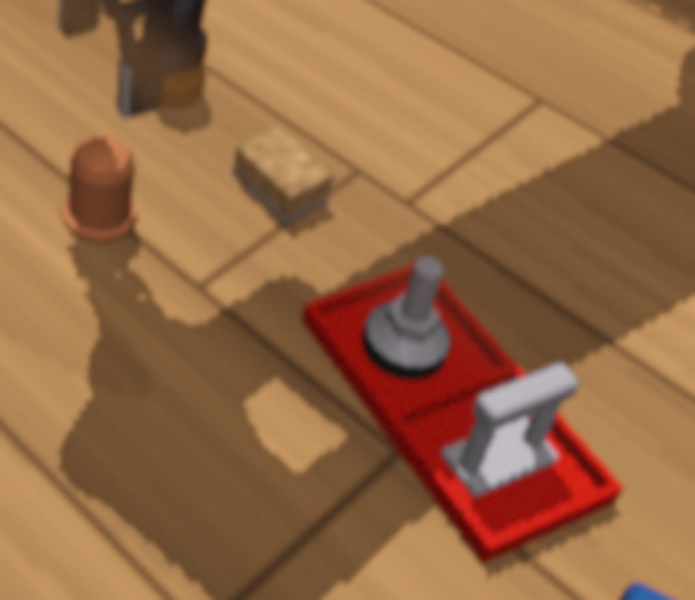

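Foot (408,330) and pull (510,430) both stand upright, one in each red bay. The cap comes next, at (100,190).

Request:
servo_tool(deltas=[[[75,0,0,-0.03,0],[75,0,0,-0.03,0],[75,0,0,-0.02,0],[75,0,0,-0.01,0],[75,0,0,0,0],[0,0,0,0,0],[0,0,0,0,0],[0,0,0,0,0]]])

```text
time: 25.45
tool_pos: [0.5397, 0.1161, 0.0039]
tool_rot: [0.002, 0.147, 0.989, 0.0]
contact_force: [-0.7, -0.0, 5.5]
gripper_width: 0.407
grasp_force: 60.6
```

Request:
servo_tool(deltas=[[[0,0,0,0,0],[0,0,0,0,0],[0,0,0,0,0],[0,0,0,0.01,0],[0,0,0,0.02,0],[0,0,0,0.03,0],[0,0,0,0.04,0],[0,0,0,0.03,0]]])

```text
time: 26.25
tool_pos: [0.5377, 0.116, 0.1339]
tool_rot: [0.001, 0.147, 0.989, 0.0]
contact_force: [1.6, 0.0, -1.8]
gripper_width: 0.401
grasp_force: 60.2
```

Request:
servo_tool(deltas=[[[0,0.03,-0.018,0,0],[0,0.03,-0.018,0,0],[0,0.03,-0.018,0,0],[0,0.029,-0.018,0,0],[0,0,0,-0.02,0],[0,0,0,-0.03,0],[0,0,0,-0.03,0],[0,0,0,-0.01,0]]])

```text
time: 27.05
tool_pos: [0.6533, 0.044, 0.0371]
tool_rot: [-0.004, 0.147, 0.989, -0.0]
contact_force: [-1.4, 0.5, -3.0]
gripper_width: 0.405
grasp_force: 60.1
```

Request:
servo_tool(deltas=[[[0,0,0,-0.015,0],[0,0,0,-0.01,0],[0,0,0,-0.006,0],[0,0,0,-0.003,0],[0,0,0,-0.0015,0],[0,0,0,0,0],[0,0,0,0,0],[0,0,0,0,0]]])

```text
time: 27.85
tool_pos: [0.6575, 0.044, 0.0079]
tool_rot: [0.001, 0.147, 0.989, 0.0]
contact_force: [-4.1, -0.0, 6.4]
gripper_width: 0.405
grasp_force: 60.9
```

Seated. Release, lift and back off for a final check.

Request:
servo_tool(deltas=[[[68,0,0,0,0],[68,0,0,0,0],[68,0,0,0,0],[68,0,0,0.01,0],[68,0,0,0.03,0],[68,0,0,0.04,0],[68,0,0,0.04,0],[68,0,0,0.04,0]]])

```text
time: 28.65
tool_pos: [0.6567, 0.044, 0.1683]
tool_rot: [0.0, 0.147, 0.989, 0.0]
contact_force: [0.5, 0.1, 0.2]
gripper_width: 0.68
grasp_force: 0.0
```

Request:
servo_tool(deltas=[[[68,-0.02,0.03,0.04,0],[68,-0.02,0.04,0.04,0],[68,-0.03,0.04,0.02,0],[68,-0.03,0.04,0,0],[68,-0.03,0.04,0,0],[68,-0.03,0.04,0,0],[68,0,0,0,0],[68,0,0,0,0]]])

```text
time: 29.45
tool_pos: [0.5032, 0.2631, 0.2559]
tool_rot: [0.001, 0.146, 0.989, 0.0]
contact_force: [-0.4, 0.2, -0.2]
gripper_width: 0.681
grasp_force: 0.0
```

Run:
```python
from h import *
from plant import manip, grab_frame
g=grab_frame("top"); f=grab_frame("scene"); s=manip.state(); print(s["tool_pos"],s["contact_force"])
a=cv2.resize(f["pixels"][90:370,130:500,::-1],(793,600),interpolation=cv2.INTER_CUBIC); cv2.imwrite("pics/end.png",a)
W=cloud(f); Wt=cloud(g)
for n,c in dict(knob=(.4665,-.383),fin=(.4735,-.309),pull=(.4995,.361),foot=(.479,.29),cap=(.657,.0435),jar=(.425,.066),block=(.439,.168)).items():
  for X in(W,Wt):
    m=(np.hypot(X[...,0]-c[0],X[...,1]-c[1])<.034)&(X[...,2]>.02)&(X[...,2]<.09); q=X[m]
    if len(q)>5: print(n,len(q),q.min(0).round(3),q.max(0).round(3))
```

```text
[0.50420599 0.26163066 0.25543629] [-0.42576287 -0.33489648 -0.48356598]
knob 244 [ 0.45  -0.398  0.021] [ 0.49  -0.359  0.064]
knob 284 [ 0.447 -0.4    0.034] [ 0.487 -0.36   0.066]
fin 240 [ 0.459 -0.322  0.02 ] [ 0.492 -0.292  0.083]
fin 165 [ 0.455 -0.32   0.02 ] [ 0.487 -0.288  0.086]
pull 529 [0.474 0.348 0.02 ] [0.524 0.374 0.066]
foot 451 [0.469 0.272 0.02 ] [0.5   0.309 0.072]
foot 170 [0.463 0.268 0.02 ] [0.5   0.31  0.075]
cap 506 [0.639 0.03  0.02 ] [0.674 0.064 0.064]
cap 217 [0.636 0.027 0.021] [0.672 0.063 0.067]
jar 369 [0.408 0.049 0.02 ] [0.444 0.086 0.052]
jar 209 [0.405 0.047 0.02 ] [0.441 0.084 0.056]
block 414 [0.419 0.143 0.02 ] [0.459 0.195 0.029]
block 294 [0.42  0.143 0.02 ] [0.457 0.194 0.031]
```

View pics/end.png

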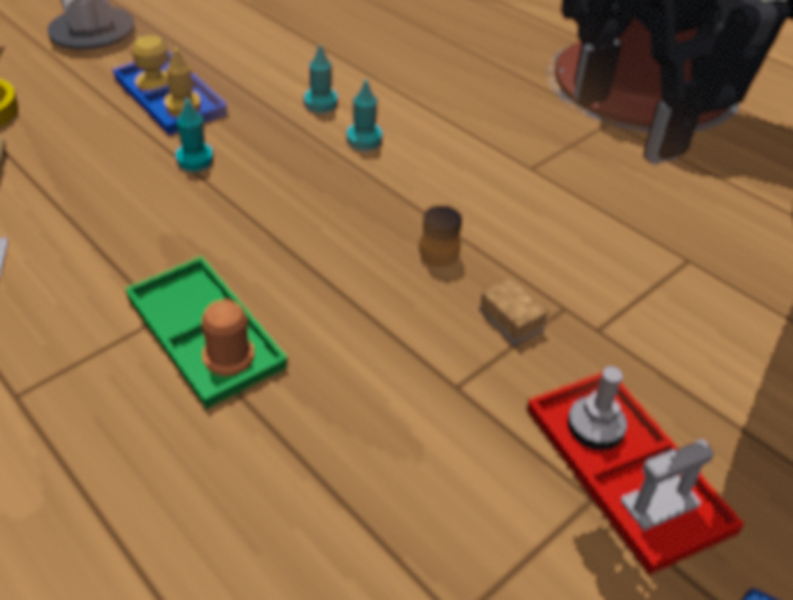

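All five pieces stand upright in their bays: knob (150,62), finial (180,85), cap (228,335), foot (600,410) and pull (668,485). The jar (441,235), the block (514,312) and the turquoise look-alikes are where they were.

```bash
python3 -c "
from plant import manip
print(manip.job_done())"
```

```text
the job is handed in; nothing more can be done
None
```

The job is handed in at about 30 s: all five pieces stand upright, each in its own bay of the right tray, with the jar, sanding block and turquoise look-alikes not moved, though my first try at the knob closed on top of its head and shifted it about 2 mm before I regripped it lower.

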